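# Start the nut runner with a stylus, then hold the hidden bolt head

### The job

Take the stylus from its stand, push the recessed start button of the nut runner down with its tip and keep it down until the nut begins to turn, then put the stylus back in the stand. The bolt now creeps round with the nut, so reach down into the gap behind the bracket, grip the bolt head and keep it from turning while the nut runs on: finish holding the head still in the gripper, do not let go. Leave the steel jar, the white ramekin and the tart mould where they stand.

Things in the scene. Friction and masses are not known exactly. Their poses are not given: they have to be found in the camera images.
- guide: Fixed steel fixture, varying place and yaw. Origin on the table under its bracket's rear face, below the bolt; z up, x along the bolt, away from the robot. Base plate 10 thick, x -140 to 60, y +-80. Bracket: upright plate x -8 to 0, y +-80, top z 115. Grey box-shaped nut runner before it: x -125 to -25, y +-45, flat top z 120, the highest part.
- gap (a point): Middle of the gap behind the bracket, level with the bracket's top (115 mm above the table), straight above the bolt head. The gap is 54 mm wide along the fixture's x, from the bracket's rear face to a rear plate (6 thick, y +-80, top at z 105), and open at the top and both ends.  Same axes as the fixture.
- button_well (a point): Centre of the round mouth (18 mm diameter) of the button's well, in the flat top of the nut runner, 120 mm above the table. The button lies in the well, its top 8 mm below the mouth when up. Same axes as the fixture.
- start_button (a joint): Travel of the recessed round button (13 mm diameter) straight down: 0 up, 0.006 m fully down. Spring: 1.5 N to start it, 6 N at the bottom; it springs back. Keep it more than 4 mm down, with the stylus, until the nut has turned 0.06 rad or more (half a second to a second); the drive then runs on by itself.
- nut (a joint): Angle of the hex nut (24 mm across flats, between runner and bracket) on the bolt's axis, 0 at the start; once started it creeps clockwise as seen from the robot's side, about 0.13 rad/s, or about 0.09 rad/s when the bolt is held, for more than 40 s. It stands still until the button has been pressed.
- bolt: Hex bolt head, 24 mm across flats (28 across corners), 16 long along the fixture's x, in the gap. Origin at the head's centre: 27 mm behind the bracket's rear face (mid gap), 90 mm above the table. Its x axis is the bolt's; flats at any angle. It can only turn about its axis; thread friction (about 0.05 N m) drags it round with the nut unless it is held.
- stand: Steel block 60 x 60 x 60 mm, fixed, with the stylus standing in it; its place changes sides with a jar. Origin at the centre of its underside.
- stand_hole (a point): Centre of the mouth of the stand's hole, in its top face, 60 mm above the table: 15 mm diameter, straight through.
- stylus_grip (a point): Centre of the stylus's black round handle, 20 mm diameter, 60 long (30 above and below this point); z along the stylus, up. Below it a collar, 26 diameter, 5 thick, its underside 35 below this point and resting on the stand's top when home; then a 10 mm shank that narrows over its last 15 mm to a 4 mm tip 90 mm below this point. 80 g.
- stylus: The same stylus; origin at the collar's underside, on its axis, z up towards the handle's end.
- shaker: Bystander: closed steel jar, 60 diameter, 100 tall, origin under its base.
- ramekin: Bystander: white ramekin 84 diameter, 45 tall, origin under its base.
- tart_mould: Bystander: aluminium tart mould 100 diameter, 28 tall, origin under its base.
There are look-alikes about, which are no part of the job. What is meant by the stylus is not green, and is the larger of those in its own colour.

How it is judged (in metres and radians):
On the way, in this order (a step that is already met when the one before it is completed fails the run):
1. The stylus holds the start button down (more than 4 mm) and the nut has begun to turn (value of joint start_button above 0.004 m and contact force between stylus and start_button above 1 N and value of joint nut above 0.04 rad), for 0.1 s.
2. The stylus stands home in its stand again, let go, and the nut is running (horizontal distance between stylus_grip and stand_hole below 0.01 m and z of stylus_grip in the frame of stand between 0.09 and 0.1 m and angle between stylus_grip's own z axis and vertical below 0.15 rad and contact force between the fingers and stylus below 0.2 N and value of joint nut above 0.06 rad), for 0.2 s.
At the end, for the whole second after the job is handed in: The gripper has the bolt head between its pads (grasp point within 22 mm of the head's centre) with more than 8 N, the bolt turns slower than 0.03 rad/s while the nut runs on faster than 0.04 rad/s, and the stylus stands upright in its stand, let go, collar seated within 5 mm (contact force between the fingers and bolt above 8 N and distance between the grasp point and bolt below 0.022 m and angular speed of bolt below 0.03 rad/s and velocity of joint nut above 0.04 rad/s and horizontal distance between stylus_grip and stand_hole below 0.01 m and z of stylus_grip in the frame of stand between 0.09 and 0.1 m and angle between stylus_grip's own z axis and vertical below 0.15 rad and contact force between the fingers and stylus below 0.2 N); the arm keeps its last pose, push and grip.
It fails at once if the steel jar, the ramekin or the tart mould is moved by more than 30 mm (distance of any of shaker, ramekin, tart_mould from where it was at the start of the episode above 0.03 m).
It also fails if it takes over 58 s, if anything falls off the work surface, if the arm or the gripper's body presses on something with over 40 N, if the wrist force passes 120 N, or if a joint passes its speed limit or range.

### The arm

A 6-joint arm with a two-finger parallel gripper is mounted at the origin on the work surface. World frame = base frame: x ahead of the robot, y to its left, z up, the work surface at z = 0. Lengths are in m, angles in degrees, forces in N, time in s.
With the tool pointing down it reaches from about 0.225 to 0.875 m from the base axis. Payload 3.4 kg.
Tool frame: the origin (TCP) lies between the finger pads; the fingertips stand 11 mm ahead of it and the grasp point (between the pads) lies 8 mm behind it (bot.tip_extent is the distance from the TCP to the fingertips, in m); z points along the fingers, x is the direction in which the jaws open and shut, and the axes are right-handed (so a half turn about z gives the same grasp; the last joint's range is limited). The gripper opens to 85 mm and grips with 20 to 120 N. Pads are 22 mm wide; open, the fingers measure 114 mm over their backs; the gripper's body (76 mm by 85 mm) begins 54 mm behind the grasp point. The pads swing forward as they close: fully open they stand 13 mm farther back than shut.
Start: joints at [-76.891, 15.808, 86.224, -0, 77.962, -6.933], TCP at [0.197, -0.54, 0.242] pointing down, gripper open.
Joint ranges: [-165.64, 165.64], [-43.16, 119.46], [12.63, 154.43], [-67.54, 247.53], [6.08, 155.33], [-154.97, 154.97]. Speed limits (degrees/s): [147.25, 147.25, 180, 180, 180, 180].

### API

Orientations are given as a 3x3 rotation matrix whose columns are the frame's x, y, z axes.
In Python, from workcell import bot, camera, calibration gives the robot as it stands.
- The arm moves only by the tool servo_tool, never from a script. Its argument "rows" is a list that holds one entry, the list of rows, each a list of 5 numbers: the opening, from 0 (shut) to 1 (fully open), then the shift along the tool's x, y, z in units of 30 mm (1.0 is 30 mm), then the turn about the tool's z in rad. A call has 1 to 8 rows; each row is the pose to reach, as a shift and turn from the pose commanded when the call began, along the tool's axes at that moment; what a row does not reach only later rows make up. A row lasts 1/10 s, in which the tool goes at most 50 mm and 8.59 degrees, less where a joint would pass 70% of its speed; a pose out of reach is approached as far as the arm can. A call with a gripper value outside its range is refused whole. The fingers move at their own pace and stop on an object; "grip_force" is the grip in N (left out, the last holds). Time passes only in rows, so rows that repeat a pose let the fingers close. It gives the time, the measured TCP pose, the force and the opening at its end, in the units of the state.
- bot.get_obs(): the state, without advancing time (a new reading comes with each control period).
- camera(name): name is "side" or "top" or "wrist"; returns the picture (400x640x3 uint8, blue, green, red); there is no depth.
- calibration(name): a dict with "fx", "fy", "cx", "cy" (pixels), "position" and "orientation" of the camera in the world. Camera axes: x right, y up, looking along -z (the intrinsics and any distortion apply to the point x, -y, -z); pixel columns grow to the right and rows downward; lengths in m; the calibration is good to about 2 mm. A picture is of the moment at which its call begins: read the wrist's pose just before it. calibration takes no time and is no camera call; for the wrist camera it gives the pose at the moment of the call.
- bot.hand_in(): hands the job in, once; it reports no verdict.
The state is a dict: "t": time; "joint_pos": joint angles; "joint_velocities": joint speeds; "joint_efforts": joint torques, N m; "eef_pos": TCP position; "tool_rot": TCP orientation; "wrist_force": force on the tool from outside, world axes, zero at the start; "torque": the same for the moment, N m; "gripper_width": finger opening in m.
Only numpy, scipy, OpenCV 4.12 (cv2) and the standard library are available. Lean on these libraries where they do the work, as an engineer would, in place of code of your own. Each camera call takes 0.05 s, during which the arm holds its last target.

## Working session

There is one attempt and no reset: what is moved stays moved. The work goes in short steps, Python scripts to look and compute and a tool call to move; the robot and the scene stay as the last step left them, time stands still between calls to the robot, and variables do not carry over. Pictures are saved under pics/ and viewed, and the job is handed in when it is done.

Besides the shell and the picture viewer there is one more tool, called in YAML: its name, and indented under it one key for each argument. servo_tool: Moves the arm, as the interface text tells. Its arguments: {"type":"object","properties":{"rows":{"type":"array"},"grip_force":{"type":"number"}},"required":["rows"]}

```bash
ls; mkdir -p pics; python3 - <<'E'
from workcell import bot,camera,calibration
import cv2
o=bot.get_obs(); print({k:o[k] for k in('t','eef_pos','tool_rot','gripper_width','wrist_force')})
for n in('side','top','wrist'):
    c=calibration(n); print(n,c); cv2.imwrite(f'pics/{n}0.png',camera(n))
E
```

```text
pics
{'t': 0.0, 'eef_pos': array([ 0.19693246, -0.53969797,  0.24145533]), 'tool_rot': array([[ 3.42708193e-01, -9.39441820e-01, -4.01080197e-04],
       [-9.39440244e-01, -3.42708358e-01,  1.73457714e-03],
       [-1.76698784e-03, -2.17662919e-04, -9.99998415e-01]]), 'gripper_width': 0.08546855243497449, 'wrist_force': array([-0.63040114,  0.30806132,  0.1914588 ])}
side {'fx': 470.4438292893763, 'fy': 470.4438292893763, 'cx': 317.2409386237347, 'cy': 198.30554971409978, 'position': array([0.06213713, 0.65329269, 0.7523662 ]), 'orientation': array([[-0.79600711,  0.37083932, -0.47838362],
       [-0.60496195, -0.51333408,  0.60869464],
       [-0.0198427 ,  0.77392914,  0.63296125]])}
top {'fx': 458.94000848684806, 'fy': 458.94000848684806, 'cx': 315.38554866722615, 'cy': 194.13202229820814, 'position': array([ 0.28982069, -0.00764526,  1.37800924]), 'orientation': array([[-0.01625798,  0.98143589, -0.19110017],
       [-0.99986636, -0.01628547,  0.00142678],
       [-0.00171186,  0.19109783,  0.9815695 ]])}
wrist {'fx': 342.1640517266159, 'fy': 342.1640517266159, 'cx': 317.8406907693982, 'cy': 196.4483106612396, 'position': array([ 0.25856922, -0.51700367,  0.37354493]), 'orientation': array([[ 0.34338611,  0.90619433,  0.24677482],
       [-0.93919257,  0.33182781,  0.08836072],
       [-0.00181476, -0.26211092,  0.96503605]])}
```

View pics/side0.png

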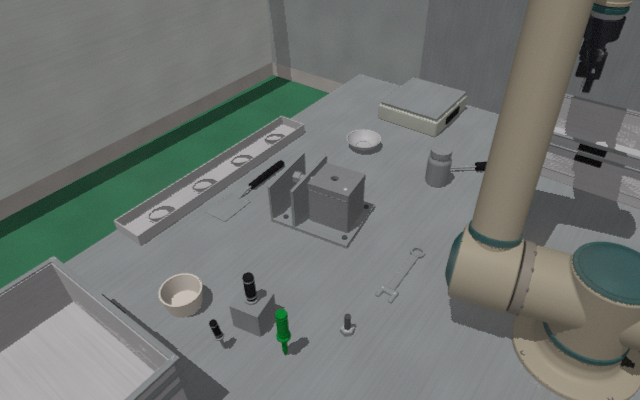

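View pics/top0.png

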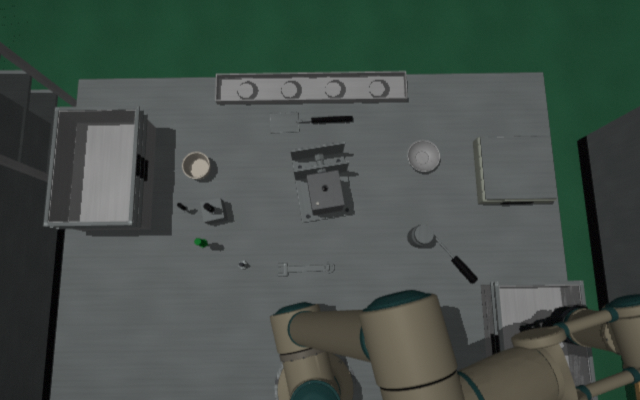

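View pics/wrist0.png

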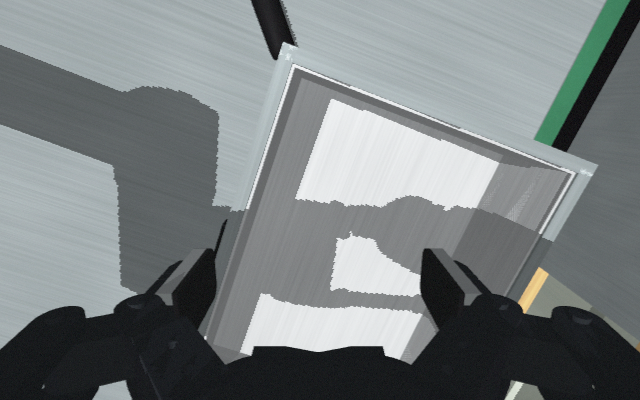

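The candidates for the stylus are:
- the black handle in the steel block, side (249,287) and top (209,208)
- a smaller black one, side (215,328) and top (182,206)
- a green one, side (283,325) and top (201,242)

The first fits the description: not green, and the larger of the black ones. I'll check it in close crops.

```bash
cat > h.py <<'E'
import numpy as np,cv2
from workcell import bot,camera,calibration
def ray(c,u,v):
    d=np.array([(u-c['cx'])/c['fx'],-(v-c['cy'])/c['fy'],-1.0]); return np.array(c['position']),np.array(c['orientation'])@d
def atz(c,u,v,z):
    p,d=ray(c,u,v); return p+d*(z-p[2])/d[2]
def proj(c,P):
    q=np.array(c['orientation']).T@(np.atleast_2d(P)-c['position']).T
    return np.stack([c['cx']+c['fx']*q[0]/-q[2], c['cy']-c['fy']*q[1]/-q[2]],1)
E
python3 - <<'E'
import cv2
s=cv2.imread('pics/side0.png');t=cv2.imread('pics/top0.png')
def crop(i,x,y,w,h,k,n): cv2.imwrite(n,cv2.resize(i[y:y+h,x:x+w],None,fx=k,fy=k,interpolation=cv2.INTER_CUBIC))
crop(s,190,250,120,120,5,'pics/c1.png')
crop(t,270,130,100,100,6,'pics/c2.png')
crop(t,160,140,100,120,5,'pics/c3.png')
crop(s,250,140,140,110,5,'pics/c4.png')
E
```

```text
(no output)
```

View pics/c1.png

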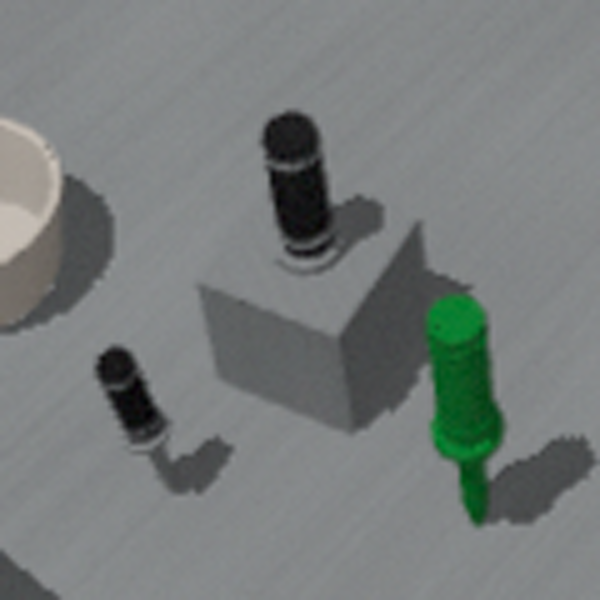

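View pics/c2.png

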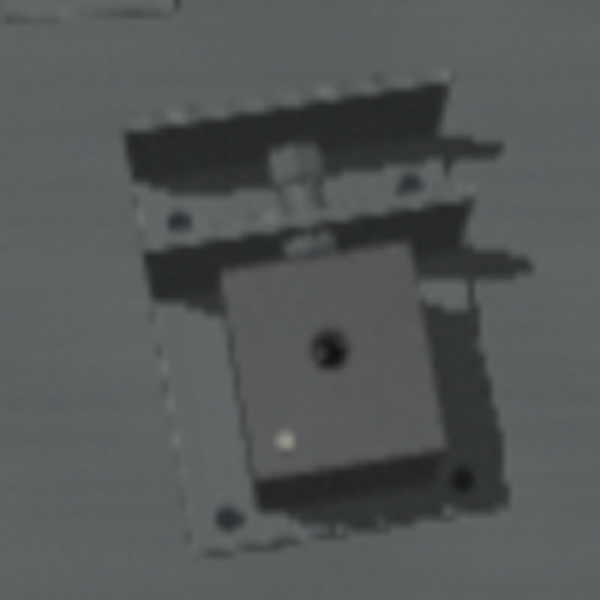

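View pics/c3.png

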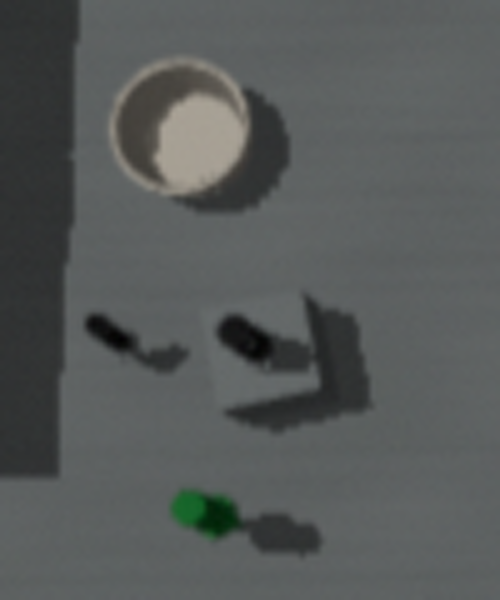

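View pics/c4.png

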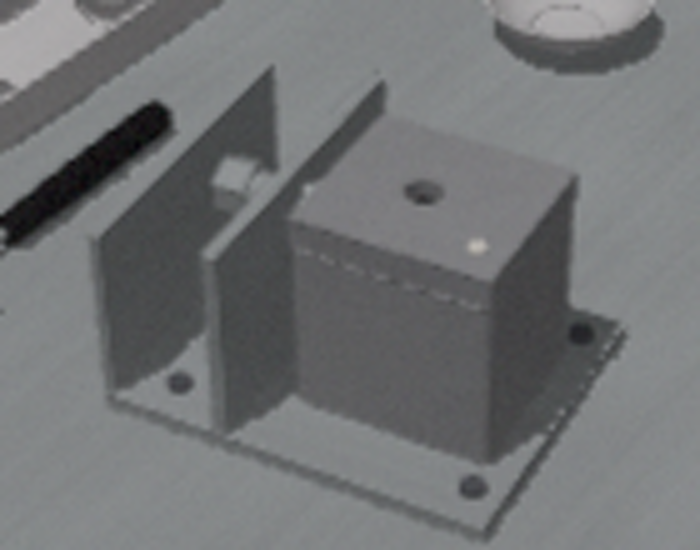

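The crop confirms it: the stylus is the black one standing in the block, and the green and small black ones are the look-alikes. Next I'll measure.

```bash
python3 - <<'E'
from h import *
ct=calibration('top');cs=calibration('side')
T=lambda x,y:(270+x/6-.4,130+y/6-.4)
names={'c':[(222,268),(412,243),(447,450),(257,478)]}
P=np.array([atz(ct,*T(*p),.12) for p in names['c']]);print(P[:,:2]*1000)
for i in range(4): print(np.linalg.norm(P[i]-P[(i+1)%4]))
print('hole top',atz(ct,*T(330,350),.12), 'mouth side',atz(cs,250+424/5-.4,140+193/5-.4,.12), 'mean',P.mean(0))
ctop=[(293,222),(386,118),(577,180),(492,280)]
Q=np.array([atz(cs,250+a/5-.4,140+b/5-.4,.12) for a,b in ctop]);print(Q[:,:2]*1000,Q.mean(0))
S=lambda x,y:(190+x/5-.4,250+y/5-.4)
R=lambda x,y:(160+x/5-.4,140+y/5-.4)
# stand top corners
for p in [(198,287),(338,338),(421,222)]: print('stand side',atz(cs,*S(*p),.06))
for p in [(303,293),(320,388),(224,410),(204,312)]: print('stand top',atz(ct,*R(*p),.06))
print('sty top cap side',atz(cs,*S(290,130),.125),'top',atz(ct,*R(235,330),.125))
print('collar side',atz(cs,*S(307,252),.065))
print('collar top',atz(ct,*R(262,352),.065))
# two-view check
print('ramekin',atz(ct,*R(180,125),.045),'green',atz(ct,*R(190,510),.1),'small black',atz(ct,*R(98,325),.05))
print('shaker',atz(ct,423,234,.1),'tart',atz(ct,424,157,.028))
E
```

```text
[[ 5.92143011e+02  1.43398214e+01]
 [ 6.02730056e+02 -7.51380005e+01]
 [ 5.03773281e+02 -8.88054607e+01]
 [ 4.92097883e+02 -5.87582665e-01]]
0.09010197623904193
0.09989616013862043
0.08898712788640613
0.1011526325191078
hole top [ 0.55199135 -0.03555692  0.12      ] mouth side [ 0.55193289 -0.03391714  0.12      ] mean [ 0.54768606 -0.03754781  0.12      ]
[[ 5.86429913e+02  1.71548723e+01]
 [ 6.00320602e+02 -7.10052269e+01]
 [ 5.01762975e+02 -8.19908029e+01]
 [ 4.92348668e+02 -5.53816135e-01]] [ 0.54521554 -0.03409874  0.12      ]
stand side [0.52625343 0.33037704 0.06      ]
stand side [0.46971122 0.31654735 0.06      ]
stand side [0.48047169 0.25957794 0.06      ]
stand top [0.53892865 0.26871044 0.06      ]
stand top [0.48272844 0.25754383 0.06      ]
stand top [0.47079531 0.31282447 0.06      ]
stand top [0.52860605 0.32622267 0.06      ]
sty top cap side [0.50565352 0.29303766 0.125     ] top [0.5064164  0.29226319 0.125     ]
collar side [0.50198647 0.29770251 0.065     ]
collar top [0.50360092 0.29060442 0.065     ]
ramekin [0.64548763 0.34801874 0.045     ] green [0.40954375 0.32034364 0.1       ] small black [0.52369179 0.39078211 0.05      ]
shaker [ 0.42040364 -0.30772302  0.1       ] tart [ 0.66228506 -0.34200229  0.028     ]
```

```bash
cat >> h.py <<'E'
def go(target,R=None,tz=None):
    o=bot.get_obs(); d=np.array(target)-o['eef_pos']; u=np.array(o['tool_rot']).T@d/.03
    print('t',round(o['t'],2),'pos',np.round(o['eef_pos'],4),'yaw x',round(np.degrees(np.arctan2(*o['tool_rot'][1::-1,0])),2),'w',round(o['gripper_width'],4),'units',np.round(u,3),'F',np.round(o['wrist_force'],2)); return u
E
python3 -c "
from h import *
go((.504,.292,.2415))"
```

```text
t 0.15 pos [ 0.197  -0.5398  0.2416] yaw x -69.96 w 0.0856 units [-22.542 -19.116   0.04 ] F [-0.18  0.03  0.36]
```

servo_tool:
  rows:
    - [[1,-11,-9.5,0,0],[1,-11,-9.5,0,0],[1,-11,-9.5,0,0],[1,-11,-9.5,0,0],[1,-11,-9.5,0,0],[1,-11,-9.5,0,0],[1,-11,-9.5,0,0],[1,-11,-9.5,0,0]]

```text
t: 0.95
eef_pos: [0.339, -0.1643, 0.2423]
tool_rot: [[0.342, -0.94, 0.001], [-0.94, -0.342, -0.0], [0.0, -0.001, -1.0]]
wrist_force: [0.3, -0.5, 0.2]
gripper_width: 0.0853
```

```bash
python3 -c "
from h import *
go((.504,.292,.2415))
c=calibration('wrist');print(c)
cv2.imwrite('pics/w1.png',camera('wrist'))"
```

```text
t 0.95 pos [ 0.339  -0.1643  0.2423] yaw x -70.01 w 0.0853 units [-12.413 -10.366   0.027] F [ 0.26 -0.46  0.17]
{'fx': 342.1640517266159, 'fy': 342.1640517266159, 'cx': 317.8406907693982, 'cy': 196.4483106612396, 'position': array([ 0.4005388 , -0.14134441,  0.37435728]), 'orientation': array([[ 3.42536006e-01,  9.06751130e-01,  2.45909481e-01],
       [-9.39504664e-01,  3.30520150e-01,  8.99300624e-02],
       [ 2.66146923e-04, -2.61837389e-01,  9.65111968e-01]])}
```

View pics/w1.png

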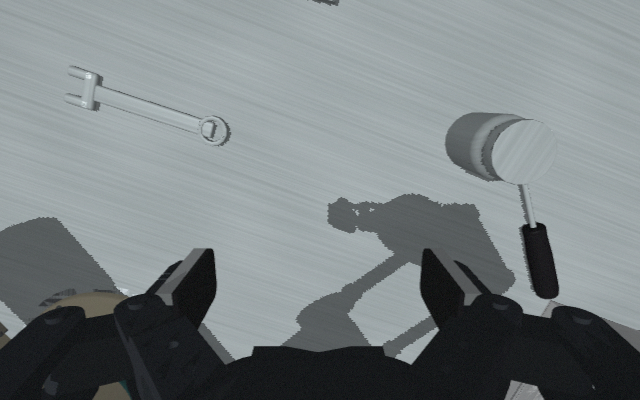

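The wrist view shows a spanner at (150,105) and the jar at (500,150), with the fixture out of view. I'll go on towards the stand.

servo_tool:
  rows:
    - [[1,-12.4,-10.4,0,0],[1,-12.4,-10.4,0,0],[1,-12.4,-10.4,0,0],[1,-12.4,-10.4,0,0],[1,-12.4,-10.4,0,0],[1,-12.4,-10.4,0,0],[1,-12.4,-10.4,0,0],[1,-12.4,-10.4,0,0]]

```text
t: 1.8
eef_pos: [0.4757, 0.2117, 0.2421]
tool_rot: [[0.343, -0.939, 0.0], [-0.939, -0.343, -0.001], [0.001, 0.0, -1.0]]
wrist_force: [1.4, 0.1, -0.1]
gripper_width: 0.0852
```

```bash
python3 -c "
from h import *
go((.504,.292,.2415))
c=calibration('wrist')
np.save('w2.npy',c,allow_pickle=True)
cv2.imwrite('pics/w2.png',camera('wrist'))
print(proj(c,[(.504,.292,.125),(.504,.292,.06),(.648,-.022,.09),(.552,-.035,.12)]))"
```

```text
t 1.8 pos [0.4757 0.2117 0.2421] yaw x -69.92 w 0.0852 units [-2.19  -1.806  0.018] F [ 1.36  0.07 -0.09]
[[226.05844825 120.13048445]
 [244.84046129 116.69690262]
 [671.38494239  82.81077832]
 [650.08758322 208.62345954]]
```

View pics/w2.png

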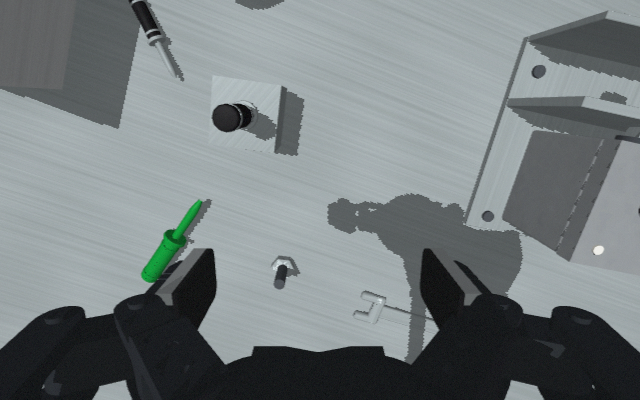

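The stylus cap is at (227,117) against a predicted (226,120), so the estimate is good to a few mm. The green look-alike runs (152,278)–(200,203).

```bash
python3 -c "
from h import *
c=calibration('wrist')
print(atz(c,227,117,.125),'green tip',atz(c,200,203,0),'stand corners',[np.round(atz(c,*p,.06),4) for p in [(212,76),(284,86),(275,153),(208,150)]])
go((.505,.2925,.2415));go((.505,.2925,.13))"
```

```text
[0.50964194 0.30081966 0.125     ] green tip [0.3918703  0.33258847 0.        ] stand corners [array([0.5307, 0.3385, 0.06  ]), array([0.5445, 0.2769, 0.06  ]), array([0.4861, 0.2657, 0.06  ]), array([0.4673, 0.3244, 0.06  ])]
t 1.85 pos [0.4789 0.2192 0.2418] yaw x -69.76 w 0.0856 units [-1.99  -1.662  0.034] F [ 4.16  6.23 -0.4 ]
t 1.85 pos [0.4789 0.2192 0.2418] yaw x -69.76 w 0.0856 units [-1.965 -1.639  3.751] F [ 4.16  6.23 -0.4 ]
```

```bash
python3 -c "
from h import *
c=np.load('w2.npy',allow_pickle=True).item()
print(atz(c,227,117,.125),'green tip',atz(c,200,203,0),'stand corners',[np.round(atz(c,*p,.06),4) for p in [(212,76),(284,86),(275,153),(208,150)]])
"
```

```text
[0.50632004 0.29197609 0.125     ] green tip [0.38830986 0.32295649 0.        ] stand corners [array([0.5272, 0.3288, 0.06  ]), array([0.5408, 0.2675, 0.06  ]), array([0.4824, 0.2565, 0.06  ]), array([0.4638, 0.315 , 0.06  ])]
```

servo_tool:
  rows:
    - [[1,-1.4,-1.2,0,0],[1,-1.4,-1.2,0,0],[1,-1.4,-1.2,0,0]]

```text
t: 2.15
eef_pos: [0.4949, 0.2621, 0.2414]
tool_rot: [[0.345, -0.939, -0.001], [-0.939, -0.345, -0.001], [0.0, 0.002, -1.0]]
wrist_force: [-0.1, 0.6, -0.4]
gripper_width: 0.0855
```

```bash
python3 -c "
from h import *
go((.504,.292,.2415))
c=calibration('wrist')
np.save('w3.npy',c,allow_pickle=True)
cv2.imwrite('pics/w3.png',camera('wrist'))
go((.504,.292,.2415))
print(proj(c,[(.504,.292,.125),(.504,.292,.06)]))"
```

```text
t 2.15 pos [0.4949 0.2621 0.2414] yaw x -69.84 w 0.0855 units [-0.829 -0.628 -0.004] F [-0.1   0.62 -0.37]
t 2.2 pos [0.4944 0.261  0.2416] yaw x -69.91 w 0.0858 units [-0.86  -0.655  0.002] F [-0.58 -0.72 -0.04]
[[284.62552622 169.10494255]
 [291.23003955 155.90636293]]
```

View pics/w3.png

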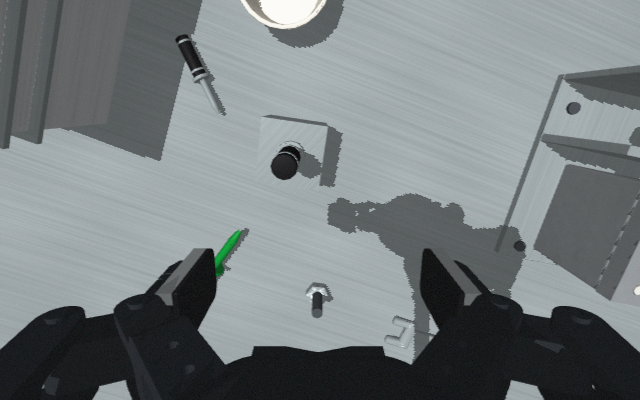

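The cap is at (285,163), which puts it near (0.507, 0.2925) and agrees with the other views. I'll move above it.

```bash
python3 -c "
from h import *
c=np.load('w3.npy',allow_pickle=True).item()
print(atz(c,285,163,.125))
go((.507,.2925,.2415));go((.507,.2925,.087))"
```

```text
[0.50839463 0.29320092 0.125     ]
t 2.2 pos [0.4944 0.261  0.2416] yaw x -69.91 w 0.0858 units [-0.841 -0.754  0.001] F [-0.58 -0.72 -0.04]
t 2.2 pos [0.4944 0.261  0.2416] yaw x -69.91 w 0.0858 units [-0.845 -0.765  5.151] F [-0.58 -0.72 -0.04]
```

servo_tool:
  rows:
    - [[1,-0.85,-0.75,0,0],[1,-0.85,-0.75,0,0],[1,-0.85,-0.75,1.5,0],[1,-0.85,-0.75,3,0],[1,-0.85,-0.75,3,0],[1,-0.85,-0.75,3,0]]

```text
t: 2.8
eef_pos: [0.507, 0.2918, 0.1527]
tool_rot: [[0.342, -0.94, -0.001], [-0.94, -0.342, -0.001], [0.001, 0.001, -1.0]]
wrist_force: [0.3, -0.4, 0.1]
gripper_width: 0.0853
```

```bash
python3 -c "
from h import *
go((.507,.2925,.087))
c=calibration('wrist')
cv2.imwrite('pics/w4.png',camera('wrist'))
print(proj(c,[(.507,.2925,.125),(.507,.2925,.06)]))"
```

```text
t 2.8 pos [0.507  0.2918 0.1527] yaw x -70.03 w 0.0853 units [-0.021 -0.012  2.189] F [ 0.29 -0.39  0.12]
[[317.45857065 238.87727417]
 [317.52642255 202.44115818]]
```

View pics/w4.png

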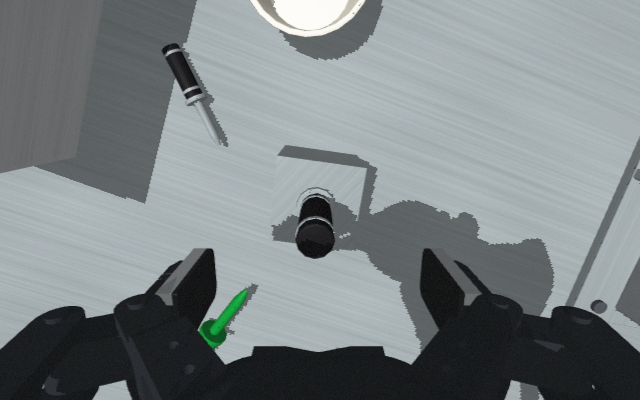

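The cap is at (315,236), centred between the fingers. I'll descend and grip.

servo_tool:
  rows:
    - [[1,0,0,1.1,0],[1,0,0,2.15,0],[1,0,0,2.15,0],[0,0,0,2.15,0],[0,0,0,2.15,0],[0,0,0,2.15,0],[0,0,0,2.15,0],[0,0,0,2.15,0]]
  grip_force: 60

```text
t: 3.65
eef_pos: [0.5078, 0.2936, 0.089]
tool_rot: [[0.343, -0.939, 0.002], [-0.939, -0.343, 0.001], [-0.0, -0.002, -1.0]]
wrist_force: [-0.6, -0.6, 3.2]
gripper_width: 0.0189
```

```bash
python3 -c "
from h import *
go((.507,.2925,.087))"
```

```text
t 3.65 pos [0.5078 0.2936 0.089 ] yaw x -69.96 w 0.0189 units [0.027 0.037 0.068] F [-0.61 -0.6   3.19]
```

servo_tool:
  rows:
    - [[0,0,0,-0.5,0],[0,0,0,-1.5,0],[0,0,0,-3,0],[0,0,0,-4.5,0],[0,0,0,-5.5,0],[0,0,0,-5.5,0]]

```text
t: 4.25
eef_pos: [0.5096, 0.2944, 0.2582]
tool_rot: [[0.343, -0.939, 0.01], [-0.939, -0.343, 0.004], [-0.0, -0.011, -1.0]]
wrist_force: [0.1, -0.3, -1.4]
gripper_width: 0.0182
```

```bash
python3 -c "
from h import *
go((.552,-.035,.255))
cv2.imwrite('pics/s5.png',camera('side'))
cv2.imwrite('pics/w5.png',camera('wrist'))"
```

```text
t 4.25 pos [0.5096 0.2944 0.2582] yaw x -69.95 w 0.0182 units [10.798  2.436  0.076] F [ 0.06 -0.33 -1.36]
```

View pics/s5.png

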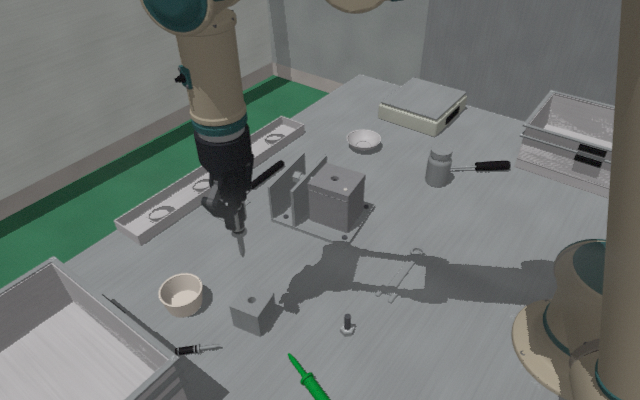

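View pics/w5.png

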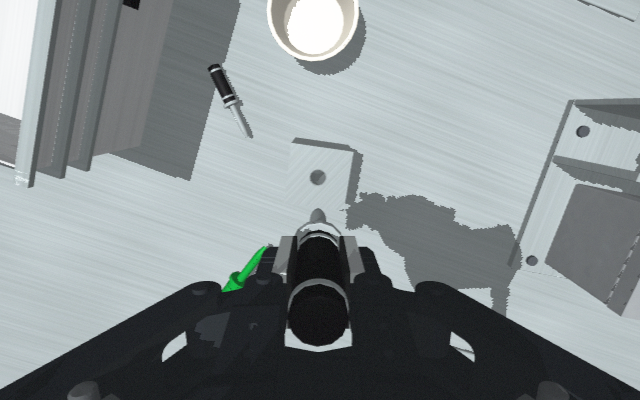

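The stylus is lifted, with its tip at side (241,255). The stand hole shows at side (251,300) and wrist (318,177). The loose look-alikes have fallen over.

```bash
python3 -c "
from h import *
c=calibration('wrist');cs=calibration('side')
print('hole w',atz(c,318,177.5,.06),'side',atz(cs,251.5,300,.06))
o=bot.get_obs();R=o['tool_rot'];g=o['eef_pos']-.008*R[:,2]
for off in (.084,.090,.096): 
  t=g+off*R[:,2];print(off,t,proj(cs,t),proj(c,t))
im=cv2.imread('pics/s5.png');cv2.imwrite('pics/s5c.png',cv2.resize(im[190:340,200:300],None,fx=4,fy=4,interpolation=cv2.INTER_CUBIC))
im=cv2.imread('pics/w5.png');cv2.imwrite('pics/w5c.png',cv2.resize(im[130:260,250:390],None,fx=4,fy=4,interpolation=cv2.INTER_CUBIC))
go((.552,-.035,.255))"
```

```text
hole w [0.5036527  0.29227739 0.06      ] side [0.50443978 0.29456715 0.06      ]
0.084 [0.50705992 0.29320434 0.17697988] [[243.44186692 254.71199608]] [[318.53996628 210.33876254]]
0.09 [0.50706352 0.29320506 0.17097988] [[243.8603831  257.17416485]] [[318.52341857 207.57249158]]
0.096 [0.50706712 0.29320577 0.16497988] [[244.27494326 259.61306006]] [[318.50770564 204.94577214]]
t 4.35 pos [0.507  0.2932 0.253 ] yaw x -69.96 w 0.0185 units [10.791  2.341 -0.068] F [ 0.8   0.13 -1.65]
```

View pics/s5c.png

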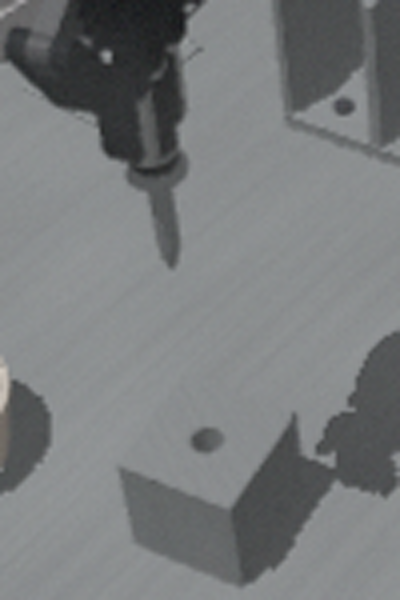

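View pics/w5c.png

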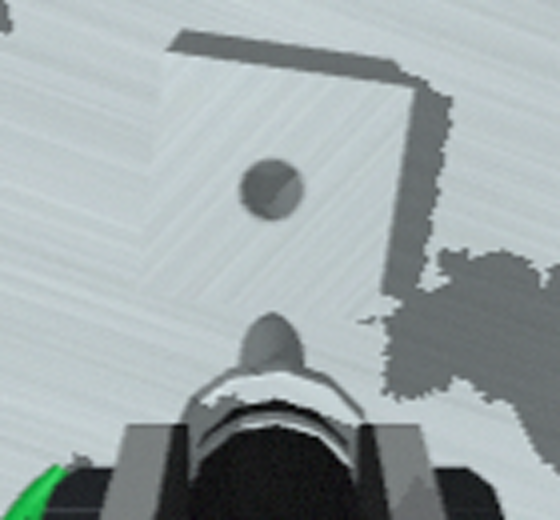

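The tip is where the tool model puts it, to within about 1 mm. I'll move over the well.

servo_tool:
  rows:
    - [[0,10.8,2.35,0,0],[0,10.8,2.35,0,0],[0,10.8,2.35,0,0],[0,10.8,2.35,0,0],[0,10.8,2.35,0,0],[0,10.8,2.35,0,0],[0,10.8,2.35,0,0],[0,10.8,2.35,0,0]]

```text
t: 5.15
eef_pos: [0.5514, -0.0395, 0.2501]
tool_rot: [[0.338, -0.941, -0.004], [-0.941, -0.338, -0.002], [-0.0, 0.005, -1.0]]
wrist_force: [0.4, 0.4, -1.4]
gripper_width: 0.0188
```

servo_tool:
  rows:
    - [[0,0,0,0,0],[0,0,0,0,0]]

```text
t: 5.35
eef_pos: [0.5511, -0.0342, 0.2514]
tool_rot: [[0.343, -0.939, -0.003], [-0.939, -0.343, 0.001], [-0.002, 0.002, -1.0]]
wrist_force: [-0.7, 0.6, -1.0]
gripper_width: 0.0188
```

```bash
python3 -c "
from h import *
go((.552,-.035,.255))
c=calibration('wrist');np.save('w6.npy',c,allow_pickle=True)
w=camera('wrist');s=camera('side')
cv2.imwrite('pics/w6.png',w)
cv2.imwrite('pics/s6c.png',cv2.resize(s[90:240,240:390],None,fx=4,fy=4,interpolation=cv2.INTER_CUBIC))
go((.552,-.035,.255))"
```

```text
t 5.35 pos [ 0.5511 -0.0342  0.2514] yaw x -69.92 w 0.0188 units [ 0.035 -0.018 -0.119] F [-0.7   0.58 -0.96]
t 5.45 pos [ 0.5515 -0.0339  0.2522] yaw x -69.86 w 0.0192 units [ 0.04  -0.002 -0.094] F [ 0.15 -0.38 -1.53]
```

View pics/w6.png

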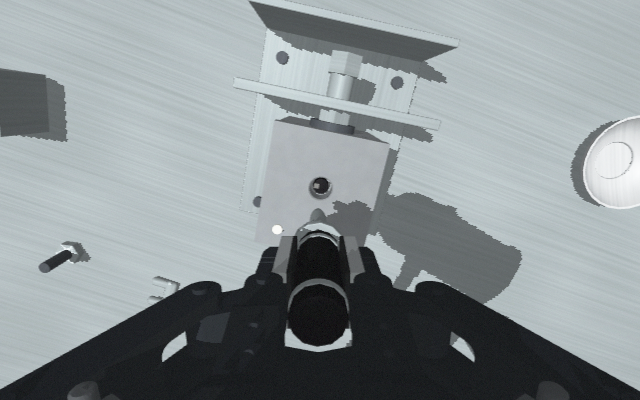

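View pics/s6c.png

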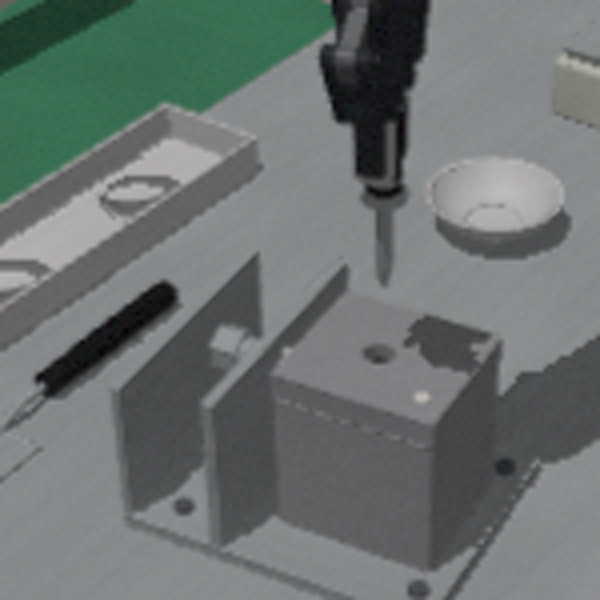

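The well mouth is at wrist (320,186), with the tip just short of it in view. The bolt head is at (345,63). I'll work out the well, gap and yaw.

```bash
python3 -c "
from h import *
c=np.load('w6.npy',allow_pickle=True).item();cs=calibration('side')
print('well w',atz(c,319.7,186,.12),'side',atz(cs,240+379/4-.4,90+353/4-.4,.12))
for n,p,q,z in [('br',(235,80.5),(440,123),.115),('rear',(250,1),(458,43),.105)]:
  a=atz(c,*p,z);b=atz(c,*q,z);d=a-b;print(n,a,b,np.linalg.norm(d),np.degrees(np.arctan2(-d[0],d[1])))
print('bolt pred px',proj(c,[(.648,-.022,.09)]))
o=bot.get_obs();R=o['tool_rot'];g=o['eef_pos']-.008*R[:,2];t=g+.09*R[:,2];print('tip',t,proj(cs,t))
im=cv2.imread('pics/w6.png');cv2.imwrite('pics/w6c.png',cv2.resize(im[0:200,220:460],None,fx=3.3,fy=3,interpolation=cv2.INTER_CUBIC))
"
```

```text
well w [ 0.55360856 -0.03409858  0.12      ] side [ 0.55278454 -0.03491373  0.12      ]
br [0.60654139 0.05253889 0.115     ] [ 0.6309233  -0.10401182  0.115     ] 0.15843801586597847 8.8523833272218
rear [0.66293494 0.06025745 0.105     ] [ 0.68951957 -0.09470649  0.105     ] 0.15722774765748723 9.734539281013255
bolt pred px [[346.01343288  65.00070324]]
tip [ 0.55140583 -0.03384294  0.17017512] [[334.65267054 159.7805574 ]]
```

View pics/w6c.png

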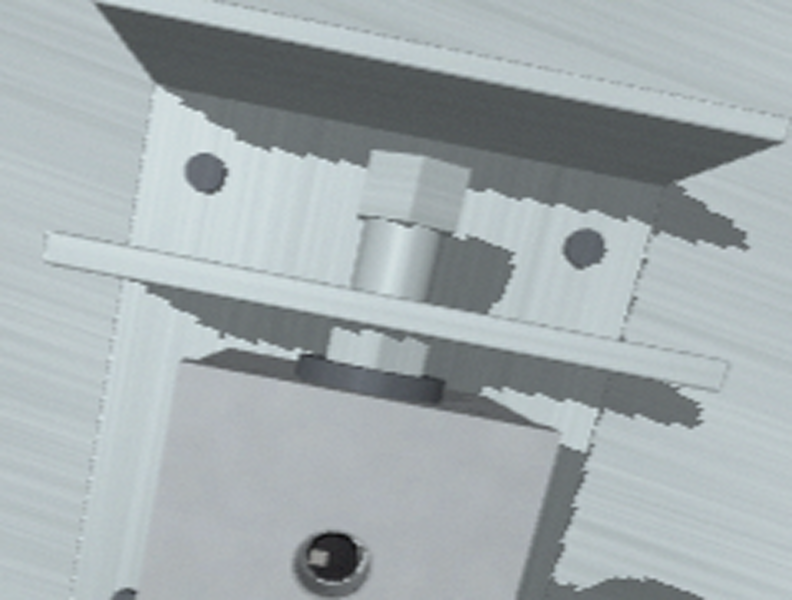

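Two views agree on the well at (0.553, -0.0345). I'll shift about 1.5 mm and go down.

servo_tool:
  rows:
    - [[0,0.04,-0.04,0,0],[0,0.04,-0.04,0.9,0],[0,0.04,-0.04,1.7,0],[0,0.04,-0.04,1.7,0],[0,0.04,-0.04,1.7,0]]

```text
t: 5.95
eef_pos: [0.5537, -0.0355, 0.2021]
tool_rot: [[0.344, -0.939, -0.0], [-0.939, -0.344, -0.0], [-0.0, 0.0, -1.0]]
wrist_force: [0.2, -0.2, 0.0]
gripper_width: 0.0189
```

```bash
python3 -c "
from h import *
go((.553,-.0345,.189))"
```

```text
t 5.95 pos [ 0.5537 -0.0355  0.2021] yaw x -69.9 w 0.0189 units [-0.038  0.01   0.435] F [ 0.2  -0.21  0.03]
```

servo_tool:
  rows:
    - [[0,-0.02,0,0.2,0],[0,-0.02,0,0.35,0],[0,-0.02,0,0.42,0],[0,-0.02,0,0.46,0],[0,-0.02,0,0.46,0]]

```text
t: 6.45
eef_pos: [0.5546, -0.0355, 0.1896]
tool_rot: [[0.342, -0.94, 0.004], [-0.94, -0.343, -0.0], [0.002, -0.003, -1.0]]
wrist_force: [-0.0, 0.8, 6.5]
gripper_width: 0.0188
```

```bash
python3 -c "
from h import *
go((.553,-.0345,.188))
w=camera('wrist')
cv2.imwrite('pics/w7c.png',cv2.resize(w[0:240,200:440],None,fx=2.5,fy=2.5,interpolation=cv2.INTER_CUBIC))
go((.553,-.0345,.188))"
```

```text
t 6.45 pos [ 0.5546 -0.0355  0.1896] yaw x -69.97 w 0.0188 units [-0.05   0.038  0.052] F [-0.01  0.83  6.47]
t 6.5 pos [ 0.5546 -0.0355  0.1896] yaw x -69.97 w 0.0187 units [-0.049  0.038  0.053] F [1.2  0.09 5.82]
```

View pics/w7c.png

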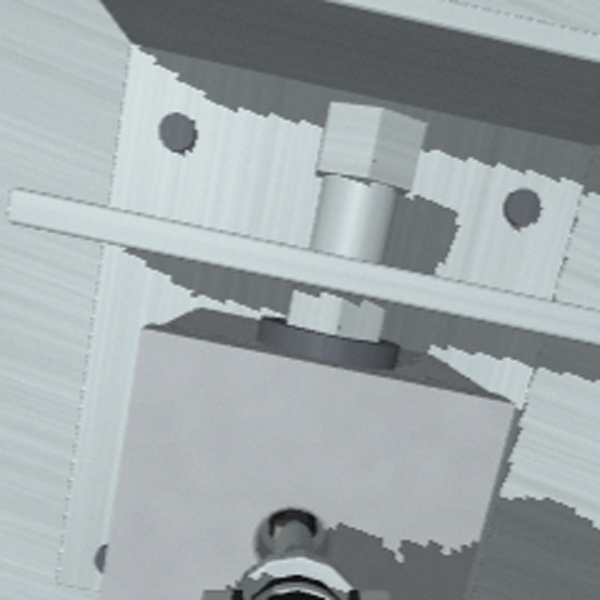

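The stylus is in the well and the force is about 6 N, close to the button's bottom stop. I'll press slightly further and hold.

servo_tool:
  rows:
    - [[0,0,0,0.08,0],[0,0,0,0.08,0],[0,0,0,0.08,0],[0,0,0,0.08,0],[0,0,0,0.08,0],[0,0,0,0.08,0],[0,0,0,0.08,0],[0,0,0,0.08,0]]

```text
t: 7.3
eef_pos: [0.5549, -0.0355, 0.189]
tool_rot: [[0.343, -0.939, 0.006], [-0.939, -0.343, -0.001], [0.002, -0.005, -1.0]]
wrist_force: [-1.2, 1.3, 15.6]
gripper_width: 0.0188
```

```bash
python3 -c "
from h import *
w=camera('wrist')
cv2.imwrite('pics/w8c.png',cv2.resize(w[0:240,200:440],None,fx=2.5,fy=2.5,interpolation=cv2.INTER_CUBIC))
go((.553,-.0345,.188))"
```

```text
t 7.35 pos [ 0.5549 -0.0355  0.189 ] yaw x -69.97 w 0.0185 units [-0.052  0.049  0.034] F [-0.26  1.73 15.32]
```

View pics/w8c.png

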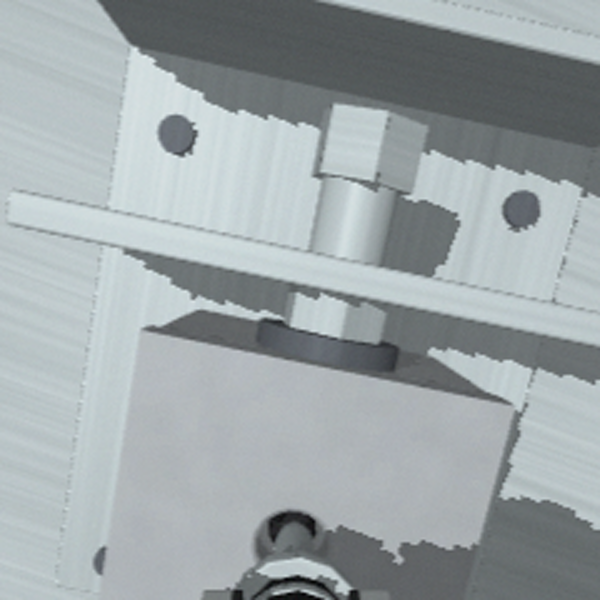

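Bottomed at 15 N, and the nut and head edges have shifted from x=375 to about 385, so they are turning. I'll hold 0.3 s more and then lift.

servo_tool:
  rows:
    - [[0,0,0,0.08,0],[0,0,0,0.08,0],[0,0,0,0.08,0],[0,0,0,-0.3,0],[0,0,0,-1.5,0],[0,0,0,-2.4,0],[0,0,0,-2.4,0]]

```text
t: 8.05
eef_pos: [0.5552, -0.0359, 0.2613]
tool_rot: [[0.343, -0.939, 0.007], [-0.939, -0.343, -0.002], [0.004, -0.006, -1.0]]
wrist_force: [0.5, -0.3, -0.9]
gripper_width: 0.0188
```

```bash
python3 -c "
from h import *
w=camera('wrist')
cv2.imwrite('pics/w9c.png',cv2.resize(w[0:240,200:440],None,fx=2.5,fy=2.5,interpolation=cv2.INTER_CUBIC))
go((.507,.2932,.256))"
```

```text
t 8.1 pos [ 0.554  -0.0357  0.2589] yaw x -69.96 w 0.0186 units [-10.836  -2.285   0.083] F [ 0.1   0.14 -1.13]
```

View pics/w9c.png

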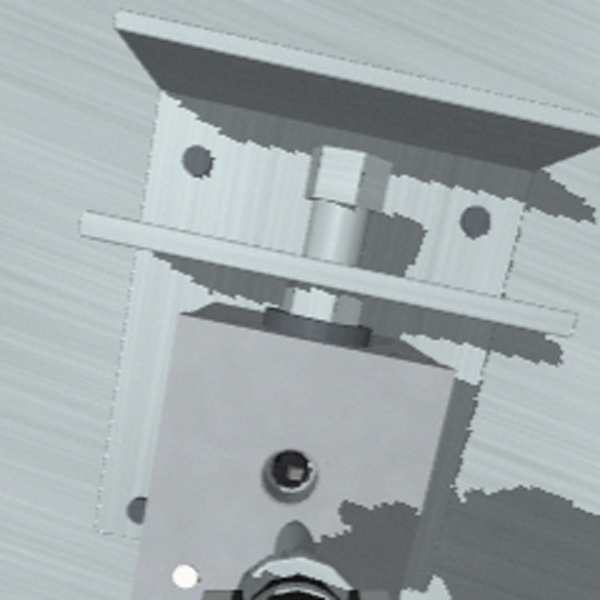

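The head keeps turning, with three faces now visible, so the drive runs on. I'll return to above the stand.

servo_tool:
  rows:
    - [[0,-10.85,-2.3,0,0],[0,-10.85,-2.3,0,0],[0,-10.85,-2.3,0,0],[0,-10.85,-2.3,0,0],[0,-10.85,-2.3,0,0],[0,-10.85,-2.3,0,0],[0,-10.85,-2.3,0,0],[0,-10.85,-2.3,0,0]]

```text
t: 8.9
eef_pos: [0.5045, 0.2978, 0.2549]
tool_rot: [[0.347, -0.938, -0.004], [-0.938, -0.347, 0.0], [-0.002, 0.004, -1.0]]
wrist_force: [-0.8, -1.4, -1.3]
gripper_width: 0.0185
```

servo_tool:
  rows:
    - [[0,0,0,1,0],[0,0,0,2.9,0],[0,0,0,2.9,0],[0,0,0,2.9,0]]

```text
t: 9.3
eef_pos: [0.5051, 0.2925, 0.1682]
tool_rot: [[0.342, -0.94, -0.006], [-0.94, -0.342, -0.003], [0.001, 0.006, -1.0]]
wrist_force: [-0.3, -0.2, 0.1]
gripper_width: 0.0185
```

```bash
python3 -c "
from h import *
u=go((.507,.2932,.155))
c=calibration('wrist');cs=calibration('side')
w=camera('wrist');s=camera('side')
o=bot.get_obs();R=o['tool_rot'];t=o['eef_pos']+.082*R[:,2];print('tip',t,proj(cs,t),proj(c,t))
cv2.imwrite('pics/w10c.png',cv2.resize(w[120:260,240:400],None,fx=4,fy=4,interpolation=cv2.INTER_CUBIC))
cv2.imwrite('pics/s10c.png',cv2.resize(s[230:340,200:300],None,fx=5,fy=5,interpolation=cv2.INTER_CUBIC))
go((.507,.2932,.155))"
```

```text
t 9.3 pos [0.5051 0.2925 0.1682] yaw x -70.0 w 0.0185 units [-0.001 -0.07   0.439] F [-0.25 -0.16  0.1 ]
tip [0.50795915 0.29394471 0.08984065] [[248.5336189  288.35048298]] [[317.87328326 203.74844944]]
t 9.4 pos [0.5078 0.2939 0.1718] yaw x -69.99 w 0.0186 units [0.013 0.034 0.561] F [ 0.39  0.38 -0.44]
```

View pics/w10c.png

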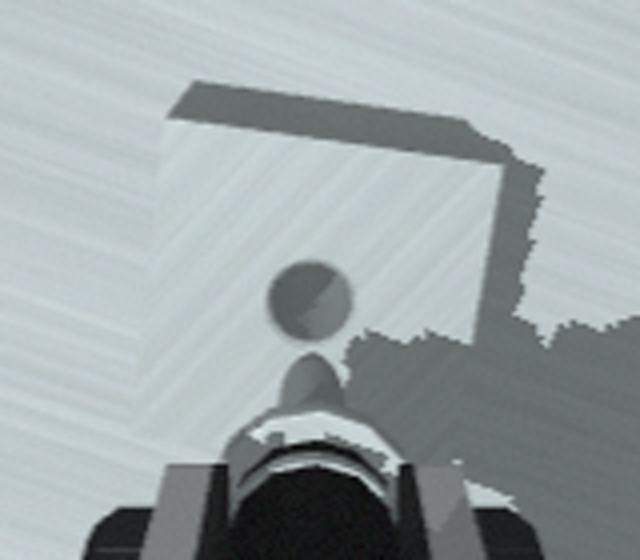

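View pics/s10c.png

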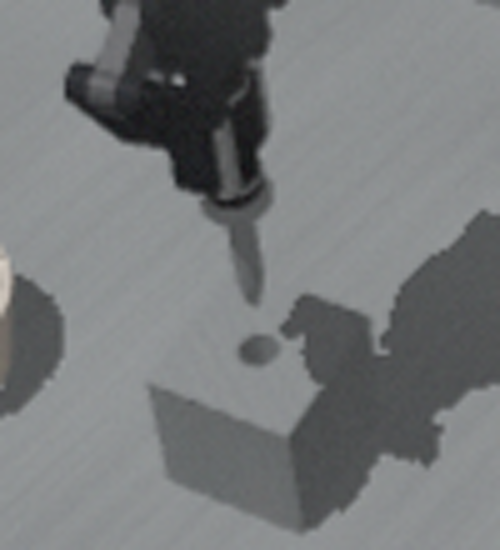

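The tip at (317.6,208) and the hole at (317,194.6) are both in view. The arm was still settling, so I'll wait 0.2 s and measure again.

servo_tool:
  rows:
    - [[0,0,0,0,0],[0,0,0,0,0],[0,0,0,0,0]]

```text
t: 9.7
eef_pos: [0.5073, 0.2942, 0.1719]
tool_rot: [[0.343, -0.939, 0.002], [-0.939, -0.343, 0.001], [-0.0, -0.002, -1.0]]
wrist_force: [-0.6, 0.6, -2.0]
gripper_width: 0.018
```

```bash
python3 -c "
from h import *
u=go((.507,.2932,.155))
o=bot.get_obs();c=calibration('wrist');cs=calibration('side');w=camera('wrist')
R=o['tool_rot'];t=o['eef_pos']+.082*R[:,2];print('tip',t,proj(cs,t),proj(c,t),R[:,2])
cv2.imwrite('pics/w11c.png',cv2.resize(w[120:260,240:400],None,fx=4,fy=4,interpolation=cv2.INTER_CUBIC))
g=cv2.cvtColor(w,cv2.COLOR_BGR2GRAY)[170:225,295:340]
np.save('w11.npy',c,allow_pickle=True)
for p in [(.503,.293,.06),(.505,.293,.06),(.507,.293,.06)]: print(p,proj(c,p))
go((.507,.2932,.155))"
```

```text
t 9.7 pos [0.5073 0.2942 0.1719] yaw x -69.96 w 0.018 units [0.027 0.021 0.564] F [-0.62  0.57 -2.04]
tip [0.50745393 0.29423743 0.08991416] [[248.61959217 288.55504995]] [[318.53897729 207.5600412 ]] [ 2.28691202e-03  8.71613101e-04 -9.99997005e-01]
(0.503, 0.293, 0.06) [[317.96977497 201.75900427]]
(0.505, 0.293, 0.06) [[318.89734951 199.31946295]]
(0.507, 0.293, 0.06) [[319.82850759 196.87049684]]
t 9.75 pos [0.507  0.2941 0.1716] yaw x -69.96 w 0.0185 units [0.029 0.012 0.553] F [ 0.55  0.52 -1.25]
```

View pics/w11c.png

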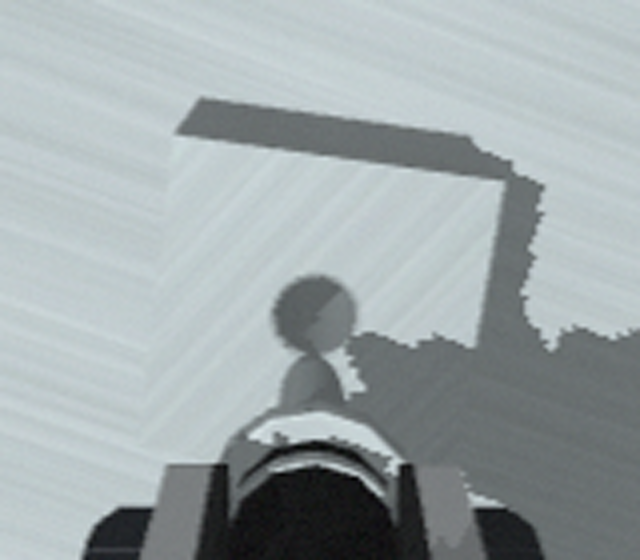

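The hole is at (318.4,197.6), or about (0.506, 0.294). The tip is within 1 mm of it, so I'll insert in stages.

servo_tool:
  rows:
    - [[0,0,0.02,0.5,0],[0,0,0.02,1,0],[0,0,0.02,1.4,0],[0,0,0.02,1.8,0],[0,0,0.02,2,0],[0,0,0.02,2,0]]

```text
t: 10.35
eef_pos: [0.5057, 0.2936, 0.1096]
tool_rot: [[0.343, -0.939, -0.001], [-0.939, -0.343, -0.001], [0.0, 0.002, -1.0]]
wrist_force: [0.6, -0.6, -0.3]
gripper_width: 0.0186
```

```bash
python3 -c "
from h import *
go((.507,.2938,.089))"
```

```text
t 10.35 pos [0.5057 0.2936 0.1096] yaw x -69.96 w 0.0186 units [ 0.008 -0.045  0.686] F [ 0.57 -0.58 -0.31]
```

servo_tool:
  rows:
    - [[0,0,0,0.35,0],[0,0,0,0.6,0],[0,0,0,0.7,0],[0,0,0,0.7,0]]

```text
t: 10.75
eef_pos: [0.5059, 0.2937, 0.0894]
tool_rot: [[0.343, -0.939, -0.0], [-0.939, -0.343, -0.0], [0.0, 0.0, -1.0]]
wrist_force: [-0.0, 0.2, -1.7]
gripper_width: 0.0185
```

```bash
python3 -c "
from h import *
go((.507,.2938,.089))"
```

```text
t 10.75 pos [0.5059 0.2937 0.0894] yaw x -69.96 w 0.0185 units [ 0.01  -0.034  0.013] F [-0.03  0.15 -1.72]
```

servo_tool:
  rows:
    - [[0,0,0,0.02,0],[0,0,0,0.02,0],[1,0,0,0.02,0],[1,0,0,0.02,0],[1,0,0,0.02,0],[1,0,0,0.02,0],[1,0,0,0.02,0],[1,0,0,0.02,0]]

```text
t: 11.55
eef_pos: [0.5061, 0.2938, 0.089]
tool_rot: [[0.343, -0.939, 0.0], [-0.939, -0.343, -0.0], [0.0, -0.0, -1.0]]
wrist_force: [0.7, -0.3, -0.8]
gripper_width: 0.0854
```

```bash
python3 -c "
from h import *
go((.507,.2938,.089))
w=camera('side')
cv2.imwrite('pics/s12c.png',cv2.resize(w[200:350,180:320],None,fx=4,fy=4,interpolation=cv2.INTER_CUBIC))"
```

```text
t 11.55 pos [0.5061 0.2938 0.089 ] yaw x -69.96 w 0.0854 units [ 0.011 -0.029 -0.   ] F [ 0.73 -0.28 -0.84]
```

View pics/s12c.png

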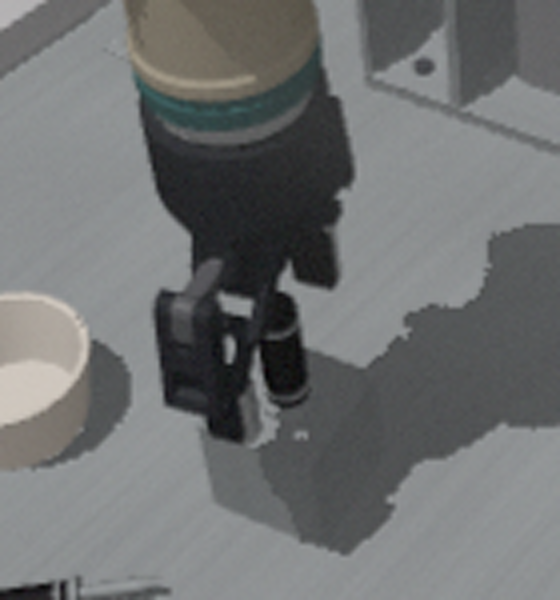

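The stylus stands in the block with the fingers clear of it. I'll lift and check.

servo_tool:
  rows:
    - [[1,0,0,-0.8,0],[1,0,0,-2.4,0],[1,0,0,-4,0],[1,0,0,-5,0],[1,0,0,-5,0]]

```text
t: 12.1
eef_pos: [0.5087, 0.295, 0.2446]
tool_rot: [[0.343, -0.939, 0.01], [-0.939, -0.343, 0.004], [-0.001, -0.011, -1.0]]
wrist_force: [0.4, 0.2, -0.2]
gripper_width: 0.0854
```

```bash
python3 -c "
from h import *
w=camera('side')
cv2.imwrite('pics/s13c.png',cv2.resize(w[120:350,180:380],None,fx=3,fy=2.6,interpolation=cv2.INTER_CUBIC))
go((.6477,-.0213,.240))
"
```

```text
t 12.15 pos [0.5072 0.2943 0.2416] yaw x -69.96 w 0.0852 units [11.489 -0.793  0.056] F [-0.09  0.06 -1.88]
```

View pics/s13c.png

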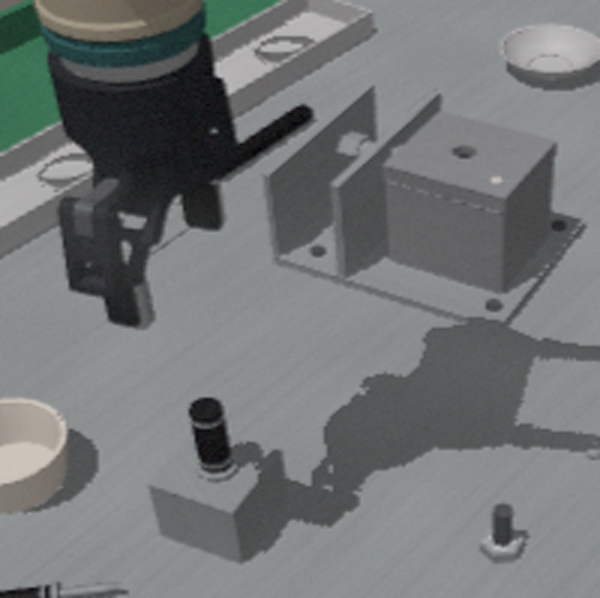

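The stylus is home, upright, with its collar seated. Next, over the bolt with a turn of about 11°.

servo_tool:
  rows:
    - [[1,11.5,-0.8,0,0.19],[1,11.5,-0.8,0,0.19],[1,11.5,-0.8,0,0.19],[1,11.5,-0.8,0,0.19],[1,11.5,-0.8,0,0.19],[1,11.5,-0.8,0,0.19],[1,11.5,-0.8,0,0.19],[1,11.5,-0.8,0,0.19]]

```text
t: 12.95
eef_pos: [0.6482, -0.0282, 0.236]
tool_rot: [[0.153, -0.988, -0.002], [-0.988, -0.153, -0.003], [0.003, 0.003, -1.0]]
wrist_force: [-0.7, 0.6, 0.5]
gripper_width: 0.0853
```

servo_tool:
  rows:
    - [[1,0,0,0,0],[1,0,0,0,0],[1,0,0,0,0]]

```text
t: 13.25
eef_pos: [0.646, -0.0206, 0.2385]
tool_rot: [[0.161, -0.987, -0.001], [-0.987, -0.161, 0.0], [-0.001, 0.001, -1.0]]
wrist_force: [-0.4, 0.2, 0.2]
gripper_width: 0.0853
```

```bash
python3 -c "
from h import *
go((.6477,-.0213,.240))
c=calibration('wrist');np.save('w14.npy',c,allow_pickle=True)
w=camera('wrist')
cv2.imwrite('pics/w14.png',w)
y=np.radians(9);ex=np.array([np.cos(y),np.sin(y),0]);ey=np.array([-ex[1],ex[0],0]);b=np.array([.6477,-.0213,0])
for n,dx,dy,z in [('head',0,0,.102),('br rear L',-27,80,.115),('br rear R',-27,-80,.115),('rear front L',27,80,.105),('rear front R',27,-80,.105)]: print(n,proj(c,b+ex*dx/1000+ey*dy/1000+[0,0,z]))
"
```

```text
t 13.25 pos [ 0.646  -0.0206  0.2385] yaw x -80.75 w 0.0853 units [ 0.032 -0.051 -0.049] F [-0.4   0.2   0.25]
head [[319.56179523 185.61546726]]
br rear L [[218.18650596 222.1656933 ]]
br rear R [[420.59442497 223.19517202]]
rear front L [[216.83510092 152.17065667]]
rear front R [[422.72909022 153.24424768]]
```

View pics/w14.png

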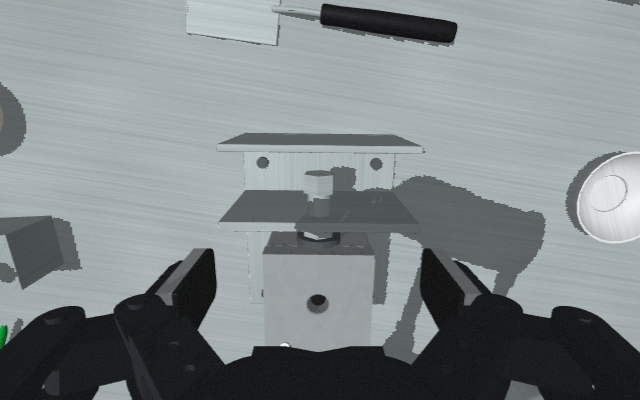

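The bracket's rear edge (219,222)–(420,223), the rear plate's top edge and the head at (319,184) all match my model to 1–2 px. I'll check the head's phase.

```bash
python3 -c "
from h import *
w=cv2.imread('pics/w14.png')
cv2.imwrite('pics/w14c.png',cv2.resize(w[160:250,270:370],None,fx=6,fy=6,interpolation=cv2.INTER_CUBIC))
go((.6477,-.0213,.12))
"
```

```text
t 13.3 pos [ 0.6462 -0.0206  0.2388] yaw x -80.74 w 0.0857 units [ 0.034 -0.048  3.961] F [-0.25  0.75 -0.32]
```

View pics/w14c.png

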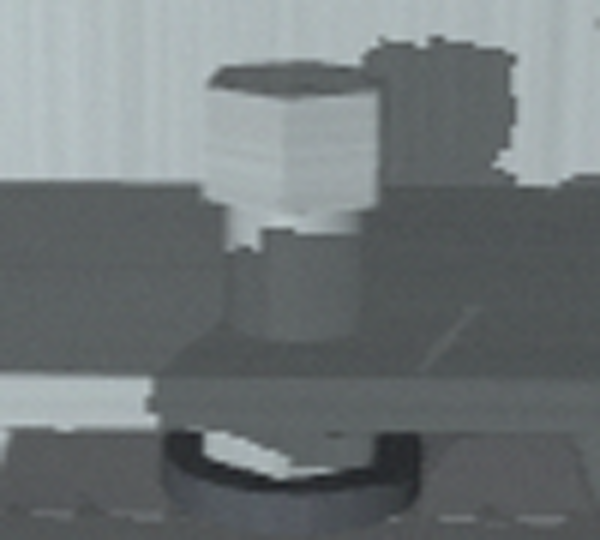

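The corner is straight up at (287,95) in the crop, so the flats face the jaws. I'll go down now.

servo_tool:
  rows:
    - [[0.8,0.03,-0.05,0.8,0],[0.7,0.03,-0.05,2.2,0],[0.7,0.03,-0.05,3.5,0],[0.7,0.03,-0.05,4.3,0],[0.7,0.03,-0.05,4.3,0]]

```text
t: 13.8
eef_pos: [0.6452, -0.0211, 0.1062]
tool_rot: [[0.161, -0.987, -0.008], [-0.987, -0.161, 0.001], [-0.003, 0.008, -1.0]]
wrist_force: [-0.7, 1.1, 0.4]
gripper_width: 0.0599
```

```bash
python3 -c "
from h import *
go((.6477,-.0213,.082))
"
```

```text
t 13.8 pos [ 0.6452 -0.0211  0.1062] yaw x -80.75 w 0.0599 units [ 0.021 -0.089  0.805] F [-0.7   1.07  0.38]
```

servo_tool:
  rows:
    - [[0.6,0,0,0.5,0],[0.5,0,0,0.9,0],[0,0,0,0.9,0],[0,0,0,0.9,0],[0,0,0,0.9,0],[0,0,0,0.9,0],[0,0,0,0.9,0]]
  grip_force: 50

```text
t: 14.5
eef_pos: [0.648, -0.0215, 0.0833]
tool_rot: [[0.159, -0.987, -0.001], [-0.987, -0.159, 0.002], [-0.002, 0.0, -1.0]]
wrist_force: [-2.1, 4.8, -0.3]
gripper_width: 0.0231
```

```bash
python3 -c "
from h import *
go((.6477,-.0213,.082))
c=calibration('wrist');w=camera('wrist');s=camera('side')
cv2.imwrite('pics/w15.png',w)
cv2.imwrite('pics/s15.png',cv2.resize(s[120:260,230:400],None,fx=4,fy=4,interpolation=cv2.INTER_CUBIC))
go((.6477,-.0213,.082))
"
```

```text
t 14.5 pos [ 0.648  -0.0215  0.0833] yaw x -80.86 w 0.0231 units [-0.007  0.009  0.043] F [-2.1   4.79 -0.26]
t 14.6 pos [ 0.648  -0.0214  0.0833] yaw x -80.86 w 0.0231 units [-0.006  0.009  0.044] F [-1.67  5.66 -1.41]
```

View pics/w15.png

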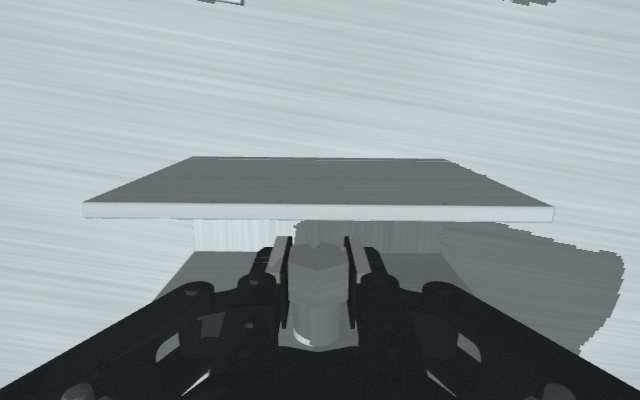

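View pics/s15.png

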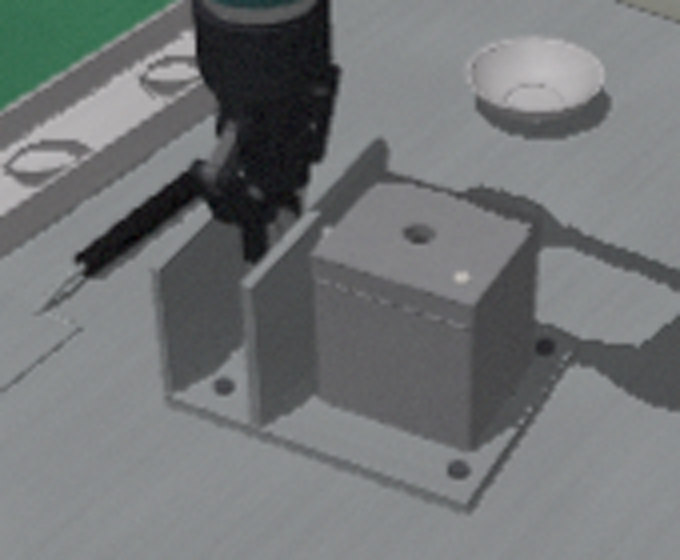

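The head sits between the pads with a corner up. The reading is 23.1 mm across a 24 mm flat, and the 20 mm stylus also read about 1 mm low. I'll hold and confirm that the head stays still while the nut turns.

servo_tool:
  rows:
    - [[0,0,0,0,0],[0,0,0,0,0],[0,0,0,0,0],[0,0,0,0,0],[0,0,0,0,0],[0,0,0,0,0],[0,0,0,0,0],[0,0,0,0,0]]

```text
t: 15.4
eef_pos: [0.648, -0.0214, 0.0833]
tool_rot: [[0.159, -0.987, -0.001], [-0.987, -0.159, 0.002], [-0.002, 0.0, -1.0]]
wrist_force: [-1.8, 6.3, -2.4]
gripper_width: 0.0229
```

servo_tool:
  rows:
    - [[0,0,0,0,0],[0,0,0,0,0],[0,0,0,0,0],[0,0,0,0,0],[0,0,0,0,0],[0,0,0,0,0],[0,0,0,0,0],[0,0,0,0,0]]

```text
t: 16.2
eef_pos: [0.648, -0.0214, 0.0833]
tool_rot: [[0.159, -0.987, -0.001], [-0.987, -0.159, 0.002], [-0.002, 0.0, -1.0]]
wrist_force: [-1.4, 5.5, -1.5]
gripper_width: 0.023
```

```bash
python3 -c "
from h import *
w=camera('wrist');t=camera('top');s=camera('side')
a=cv2.imread('pics/w15.png')[220:360,250:390];b=w[220:360,250:390]
cv2.imwrite('pics/w16.png',cv2.resize(np.hstack([a,b]),None,fx=2.8,fy=2.8,interpolation=cv2.INTER_CUBIC))
cv2.imwrite('pics/s16.png',cv2.resize(s[260:360,190:330],None,fx=4,fy=4,interpolation=cv2.INTER_CUBIC))
print('head diff',np.abs(a.astype(int)-b).mean())
go((.6477,-.0213,.082));print(bot.get_obs()['torque'])
"
```

```text
head diff 1.9018707482993198
t 16.35 pos [ 0.648  -0.0214  0.0833] yaw x -80.86 w 0.0231 units [-0.006  0.009  0.044] F [-2.49  5.82 -1.57]
[0.91851919 0.15520605 0.03544789]
```

View pics/w16.png

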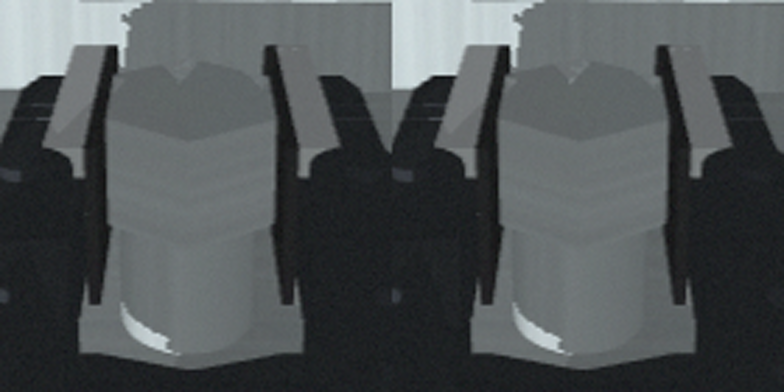

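View pics/s16.png

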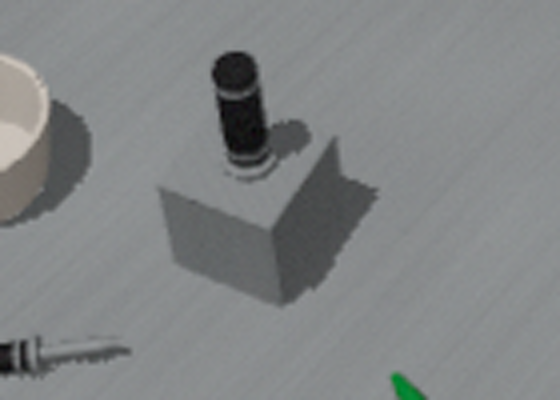

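Over 1.7 s the head has not turned: the two pictures are the same. The stylus is home.

```bash
python3 -c "
from h import *
print(bot.hand_in())"
```

```text
the job is handed in; nothing more can be done
None
```

I handed the job in at about 16.4 s, with the gripper holding the bolt head still and the stylus back in its stand. `hand_in` gives no verdict, so the result isn't confirmed.

- **Button:** I pressed it with the stylus tip to its stop (about 15 N) and held it for about 1.2 s. The nut and head were turning before I let up, and were still turning after.
- **Stylus:** it is back in the stand and let go. A side picture just before the hand-in shows it upright with the collar seated.
- **Bolt head:** I gripped it across its flats with a 50 N grip setting. The opening reads 23 mm on the 24 mm head, and the grasp point is about 1–2 mm from its centre by my estimate.
- **Holding still:** two wrist pictures 1.7 s apart show the head not turning.
- **Bystanders:** the arm never went near the jar, the ramekin or the tart mould; I took no final measurement of them. The loose look-alike styli fell over by themselves early on.
- **Not checked:** the nut was hidden while I gripped the head, so its running on at the end is inferred from the earlier motion. The wrist also read a steady sideways force of about 6 N during the grip, which I left alone because it is well below the limits.

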